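# Show the marked vial to the inspection camera

## Task

Three glass vials stand in the aluminium block; the red disc on the block marks the one to inspect (the other two have black discs). Take that vial out and present it in the air to the inspection camera on the post, which looks down at a slant: the vial's middle on the lens's line of sight 120 mm in front of the lens face, cap end up, leaning with its cap away from the camera so that it stands square across the line of sight and does not lean sideways in the picture. Finish while holding it still there in the gripper; do not touch the camera or its post, and leave the other vials and things where they are.

Things in the scene. Friction and masses are not known exactly. Their poses are not given: they have to be found in the camera images.
- block: fixed aluminium block, 110 (x) by 170 (y) by 36 mm high, origin under its centre. Three holes, 26 mm deep, in a row along its y axis at x = +22 mm, y = +55, 0 and -55 mm (holes 1, 2 and 3); in front of each hole, at x = -34 mm and the same y, a marker disc
- disc_red: red marker disc, 22 mm across, 4 mm high, fixed on the block's top, 56 mm in front of (along the block's -x from) the hole of the vial to inspect; origin at its underside
- disc_black_1: black marker disc, same size, in front of a vial that is to be left alone
- disc_black_2: black marker disc, same size, in front of the other vial that is to be left alone
- vial_1: glass headspace vial with a white cap, round, 22 mm across, 76 mm tall, about 22 g, all three alike; origin at the centre of its underside, z along its axis to the cap. It starts upright in hole 1 of the block, its foot 10 mm above the bench, so its upper 50 mm stands free above the block; the hole holds it loosely (about 0.8 mm play all round, so it may lean a degree or two)
- vial_2: glass headspace vial with a white cap, round, 22 mm across, 76 mm tall, about 22 g, all three alike; origin at the centre of its underside, z along its axis to the cap. It starts upright in hole 2 of the block, its foot 10 mm above the bench, so its upper 50 mm stands free above the block; the hole holds it loosely (about 0.8 mm play all round, so it may lean a degree or two)
- vial_3: glass headspace vial with a white cap, round, 22 mm across, 76 mm tall, about 22 g, all three alike; origin at the centre of its underside, z along its axis to the cap. It starts upright in hole 3 of the block, its foot 10 mm above the bench, so its upper 50 mm stands free above the block; the hole holds it loosely (about 0.8 mm play all round, so it may lean a degree or two)
- vial_1_mid (a point): middle of vial_1, on its axis 38 mm above its underside; axes as the vial
- vial_2_mid (a point): middle of vial_2, on its axis 38 mm above its underside; axes as the vial
- vial_3_mid (a point): middle of vial_3, on its axis 38 mm above its underside; axes as the vial
- camera_stand: fixed camera stand: dark base plate 110 x 110 x 12 mm, aluminium post 16 mm across, 327 mm high; origin on the bench straight below the lens face, the post and the base centre 80 mm behind it (body +x), the post joining the camera from behind. At yaw 0 the camera looks towards -x and down; the stand is turned about z by its yaw
- camera_head: blue inspection camera with a black lens and a white ring light (58 mm across) round it, fixed on the stand, tilted 30 degrees down. Origin at the centre of the lens face, 250 mm above the bench and 80 mm ahead of the post; its -x axis is the line of sight, its z axis is up in the picture (30 degrees from vertical, leaning away from the camera), its y axis is level
- view_point (a point): point in empty air on the line of sight, 120 mm in front of the lens face, 190 mm above the bench, where the vial's middle is to be; axes as camera_head, so the vial's axis is to lie along this z, cap towards +z
- timer_b: white kitchen-style timer, 64 x 64 x 18 mm, loose, a bystander; origin at its underside
- tin: round white tin, 54 mm across, 24 mm high, loose, a bystander; origin at its underside
Things that resemble listed ones, but are neither listed nor needed, are in the scene too. What is shaped like the vial_3 but blue is not meant.

How it is judged:
On the way:
1. the marked vial is out of its hole (((y of disc_red in the frame of block between 0.035 and 0.075 m and z of vial_1 in the frame of block above 0.045 m) or (y of disc_red in the frame of block between -0.02 and 0.02 m and z of vial_2 in the frame of block above 0.045 m) or (y of disc_red in the frame of block between -0.075 and -0.035 m and z of vial_3 in the frame of block above 0.045 m))), for 0.1 s.
At the end, for the whole second after the job is handed in: The vial marked by the red disc is held still in the fingers, touching nothing else, its middle within 20 mm along and 15 mm across (each way) the lens axis of the point 120 mm before the lens face, its axis within 0.2 rad of the picture's upright, cap up; the other two vials stand in their holes (((y of disc_red in the frame of block between 0.035 and 0.075 m and x of vial_1_mid in the frame of view_point between -0.02 and 0.02 m and y of vial_1_mid in the frame of view_point between -0.015 and 0.015 m and z of vial_1_mid in the frame of view_point between -0.015 and 0.015 m and angle between the z axis of vial_1 and the z axis of view_point, either way round below 0.2 rad and angle between vial_1's own z axis and vertical below 1 rad and height (world z) of vial_1 above 0.1 m and contact force between the fingers and vial_1 above 1 N and contact force between vial_1 and block below 0.1 N and contact force between vial_1 and camera_stand below 0.1 N and linear speed of vial_1 below 0.02 m/s and angular speed of vial_1 below 0.2 rad/s and distance of each of vial_2, vial_3 from where it was at the start of the episode below 0.012 m and angle between each of vial_2, vial_3's own z axis and vertical below 0.15 rad) or (y of disc_red in the frame of block between -0.02 and 0.02 m and x of vial_2_mid in the frame of view_point between -0.02 and 0.02 m and y of vial_2_mid in the frame of view_point between -0.015 and 0.015 m and z of vial_2_mid in the frame of view_point between -0.015 and 0.015 m and angle between the z axis of vial_2 and the z axis of view_point, either way round below 0.2 rad and angle between vial_2's own z axis and vertical below 1 rad and height (world z) of vial_2 above 0.1 m and contact force between the fingers and vial_2 above 1 N and contact force between vial_2 and block below 0.1 N and contact force between vial_2 and camera_stand below 0.1 N and linear speed of vial_2 below 0.02 m/s and angular speed of vial_2 below 0.2 rad/s and distance of each of vial_1, vial_3 from where it was at the start of the episode below 0.012 m and angle between each of vial_1, vial_3's own z axis and vertical below 0.15 rad) or (y of disc_red in the frame of block between -0.075 and -0.035 m and x of vial_3_mid in the frame of view_point between -0.02 and 0.02 m and y of vial_3_mid in the frame of view_point between -0.015 and 0.015 m and z of vial_3_mid in the frame of view_point between -0.015 and 0.015 m and angle between the z axis of vial_3 and the z axis of view_point, either way round below 0.2 rad and angle between vial_3's own z axis and vertical below 1 rad and height (world z) of vial_3 above 0.1 m and contact force between the fingers and vial_3 above 1 N and contact force between vial_3 and block below 0.1 N and contact force between vial_3 and camera_stand below 0.1 N and linear speed of vial_3 below 0.02 m/s and angular speed of vial_3 below 0.2 rad/s and distance of each of vial_1, vial_2 from where it was at the start of the episode below 0.012 m and angle between each of vial_1, vial_2's own z axis and vertical below 0.15 rad))); the arm keeps its last pose, push and grip.
It fails at once if a vial with a black disc is disturbed (12 mm) ((not (y of disc_red in the frame of block between 0.035 and 0.075 m) and distance of vial_1 from where it was at the start of the episode above 0.012 m) or (not (y of disc_red in the frame of block between -0.02 and 0.02 m) and distance of vial_2 from where it was at the start of the episode above 0.012 m) or (not (y of disc_red in the frame of block between -0.075 and -0.035 m) and distance of vial_3 from where it was at the start of the episode above 0.012 m)).
It fails at once if the timer or the tin is moved by 15 mm (distance of any of timer_b, tin from where it was at the start of the episode above 0.015 m).
It fails at once if the camera or its stand is touched (contact force between camera_stand and anything else above 1 N).
It also fails if it takes over 27 s, if anything falls off the work surface, if the arm or the gripper's body presses on something with over 40 N, if the wrist force passes 120 N, or if a joint passes its speed limit or range.

## Robot

A 6-joint arm with a two-finger parallel gripper is mounted at the origin on a cart in front of the work surface, level with it; the furniture and walls round the work are solid. World frame = base frame: x ahead of the robot, y to its left, z up, the work surface at z = 0. Lengths are in m, angles in rad, forces in N, time in s.
With the tool pointing down it reaches from about 0.325 to 0.85 m from the base axis. Payload 15.5 kg.
Tool frame: the origin (TCP) lies on the centre line of the jaws, within the pads' length; the fingertips stand 22 mm ahead of it and the grasp point (between the pads) lies 3 mm ahead of it; z points along the fingers, y is the line along which they close (so a half turn about z gives the same grasp; the last joint's range is limited). The gripper opens to 91 mm and grips with 3 to 60 N. Pads are 32 mm wide; open, the fingers measure 118 mm over their backs; the gripper's body (76 mm by 178 mm) begins 60 mm behind the grasp point.
Start: joints at [-1.236, 0.494, 1.345, -0, 1.302, -0.096], TCP at [0.261, -0.568, 0.236] pointing down, gripper open.
Joint ranges: [-2.91, 2.91], [-0.82, 2.16], [0.22, 2.67], [-1.22, 4.37], [0.12, 2.79], [-3.08, 3.08]. Speed limits (rad/s): [1.89, 1.89, 2.57, 3.01, 3.01, 3.01].

## Interface

Orientations are given as a 3x3 rotation matrix whose columns are the frame's x, y, z axes.
In Python, from cell import bot gives the robot as it stands.
- The arm moves only by the tool play_rows, never from a script. Its argument "motion" is a list of rows, each a list of 7 numbers: the shift along the tool's x, y, z in units of 40 mm (1.0 is 40 mm), then the turn, a rotation vector about the tool's x, y, z in units of 6 degrees (1.0 is 6 degrees), then the opening, from 0 (shut) to 1 (fully open). A call has 1 to 10 rows; each row shifts and turns the commanded pose from where the row before left it, along the tool's axes as they then stand; what a row does not reach is not made up. A row lasts 1/12 s, in which the tool goes at most 41.7 mm and 7.16 degrees, less where a joint would pass 70% of its speed; a pose out of reach is approached as far as the arm can. A call is refused whole if a number of a shift passes 1 or a number of a turn 1, either way. A call with a gripper value outside its range is refused whole. The fingers move at their own pace and stop on an object; "force" is the grip in N (left out, the last holds). Time passes only in rows, so rows that do not move let the fingers close. It gives the time, the measured TCP pose, the force, the opening and the grip force at its end, in the units of the state.
- bot.sense(): the state, without advancing time (a new reading comes with each control period).
- bot.camera(name): name is "scene" or "side" or "wrist"; returns a dict with "image" (384x512x3 uint8, red, green, blue), "fx", "fy", "cx", "cy" (pixels), "pose" (4x4, takes a point from camera to world coordinates); the wrist camera has in their place "hand_eye" (4x4, takes a point from camera to tool coordinates, whose origin is the TCP and whose axes are the flange's). Camera axes: x right, y down, z forward; pixel columns grow to the right and rows downward; lengths in m; the calibration is good to about 2 mm. A picture is of the moment at which its call begins: read the wrist's pose just before it. There is no depth.
- bot.finish_job(): hands the job in; it is judged then, once.
Trained networks look in a picture, given as the dict that the camera call returned (one of the last four; its "shot" number tells which), for a name from the list of things; names that differ only in an ending like _2 or _b are one class to them, and where a whole thing is asked for, a point or a joint stands for the part that bears it (a point fixed in the world has none). Each returns a list of dicts, best first, with "confidence" (0 to 1); they miss things now and then, are a little off and sometimes report something else, mostly with a low value. They report only what shows in the picture. A call takes as long as a camera call. They do not tell look-alikes from the thing itself.
- bot.silhouettes(picture, name): "region" (384x512 bool, what is visible of it) and "uv" ([column, row] in pixels, amid what is visible of it).
The state is a dict: "t": time; "joint_pos": joint angles; "joint_vel": joint speeds; "joint_torque": joint torques, N m; "eef_pos": TCP position; "tcp_rot": TCP orientation; "ft_force": force on the tool from outside, world axes, zero at the start; "ft_torque": the same for the moment, N m; "gripper_width": finger opening in m; "grip_force": force on a finger pad.
Only numpy, scipy, OpenCV 4.12 (cv2) and the standard library are available. Lean on these libraries where they do the work, as an engineer would, in place of code of your own. Each camera call takes 0.05 s, during which the arm holds its last target. There are 200 camera calls.

## Working session

There is one attempt and no reset: what is moved stays moved. The work goes in short steps, Python scripts to look and compute and a tool call to move; the robot and the scene stay as the last step left them, time stands still between calls to the robot, and variables do not carry over. Pictures are saved under pics/ and viewed, at most 10 in all, crops included, and the job is handed in when it is done.

Besides the shell and the picture viewer there is one more tool, called after "Call:" by a JSON object that holds its "op" and its "data", one argument or row to a line. play_rows: Moves the arm, as the interface text tells. Its arguments: {"type":"object","properties":{"motion":{"type":"array","items":{"type":"array","items":{"type":"number"}}},"force":{"type":"number"}},"required":["motion"]}

```bash
mkdir -p pics
python3 - <<'E'
from cell import bot
import cv2,numpy as np
s=bot.sense();print(s['t'],s['eef_pos'],s['tcp_rot'],s['gripper_width'])
a=[]
for n in ['scene','side']:
    c=bot.camera(n);a.append(c['image']);print(n,c['fx'],c['fy'],c['cx'],c['cy'],c['pose'].round(4).tolist())
    for k in ['disc_red','disc_black_1','vial_1','camera_head','camera_stand','block','timer_b','tin']:
        print(k,[(round(d['confidence'],2),np.round(d['uv'],1).tolist(),int(d['region'].sum())) for d in bot.silhouettes(c,k)])
    cv2.imwrite(f'pics/{n}.png',c['image'][:,:,::-1])
E
```

```text
0.0 [ 0.26090002 -0.5675574   0.23534317] [[ 9.08645101e-01  4.17569082e-01 -3.76959441e-04]
 [ 4.17569229e-01 -9.08644384e-01  1.15022553e-03]
 [ 1.37776541e-04 -1.20255346e-03 -9.99999267e-01]] 0.09165249847501457
scene 389.4383472302524 389.4383472302524 262.4378643574904 192.10289218511187 [[-0.5234, -0.3698, 0.7677, -0.1296], [-0.852, 0.2196, -0.4752, 0.7622], [0.0071, -0.9028, -0.43, 0.5633], [0.0, 0.0, 0.0, 1.0]]
disc_red []
disc_black_1 [(0.48, [288.3, 254.6], 27), (0.47, [270.1, 261.6], 48)]
vial_1 [(0.61, [287.3, 230.2], 158), (0.61, [321.2, 217.0], 167), (0.6, [268.7, 234.6], 177), (0.6, [243.2, 209.2], 192), (0.53, [253.1, 242.4], 182)]
camera_head [(0.66, [218.8, 141.4], 794)]
camera_stand [(0.85, [207.1, 185.9], 2592)]
block [(0.69, [277.4, 260.8], 2284)]
timer_b [(0.71, [305.0, 244.7], 51), (0.53, [309.1, 211.5], 239)]
tin [(0.9, [193.2, 273.0], 462)]
side 455.43682634502073 455.43682634502073 241.62147233181665 187.2982317293286 [[0.8953, -0.2995, 0.3297, 0.3167], [-0.445, -0.5672, 0.693, -0.3609], [-0.0206, -0.7672, -0.6411, 0.7708], [0.0, 0.0, 0.0, 1.0]]
disc_red [(0.53, [197.3, 263.8], 66), (0.25, [251.9, 116.1], 1010)]
disc_black_1 [(0.43, [172.9, 235.0], 57), (0.39, [184.5, 251.1], 84)]
vial_1 [(0.78, [189.0, 214.5], 181), (0.69, [206.6, 231.6], 210), (0.55, [220.7, 247.3], 212), (0.5, [301.3, 214.3], 274)]
camera_head [(0.71, [249.1, 114.0], 1074)]
camera_stand [(0.72, [204.2, 233.6], 193), (0.68, [251.2, 170.9], 2980)]
block [(0.56, [196.3, 253.7], 2899)]
timer_b []
tin [(0.83, [182.5, 194.8], 334)]
```

View pics/scene.png

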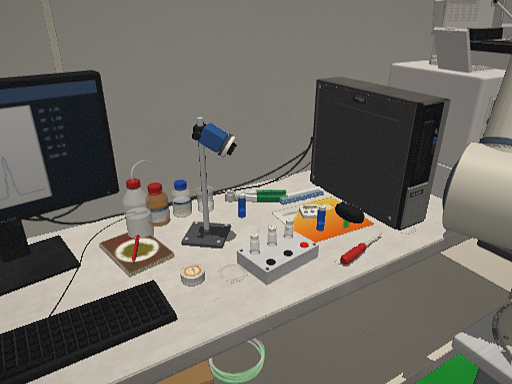

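View pics/side.png

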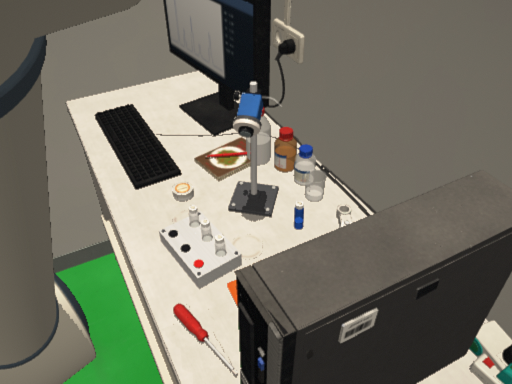

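The scene view shows the red disc at about (304,244), with its vial at (288,230) at the end of the row nearest the screwdriver. In the side view they are at (198,264) and (220,247). The camera head is at (216,138) in the scene view and (249,114) in the side view.

```bash
cat > h.py <<'E'
import numpy as np,cv2
from scipy.optimize import least_squares
def ray(c,uv,T=None):
    T=c['pose'] if T is None else T
    d=np.array([(uv[0]-c['cx'])/c['fx'],(uv[1]-c['cy'])/c['fy'],1.]);d=T[:3,:3]@d
    return T[:3,3],d/np.linalg.norm(d)
def tri(rs):
    A=sum(np.eye(3)-np.outer(d,d) for o,d in rs);b=sum((np.eye(3)-np.outer(d,d))@o for o,d in rs)
    p=np.linalg.solve(A,b);return p,max(np.linalg.norm((np.eye(3)-np.outer(d,d))@(p-o)) for o,d in rs)
def onz(r,z): o,d=r;return o+d*(z-o[2])/d[2]
def proj(c,p,T=None):
    T=c['pose'] if T is None else T
    q=T[:3,:3].T@(np.asarray(p)-T[:3,3]);return np.array([c['fx']*q[0]/q[2]+c['cx'],c['fy']*q[1]/q[2]+c['cy']])
E
python3 - <<'E'
from cell import bot
from h import *
S=bot.camera('scene');D=bot.camera('side')
for n,a,b in [('red',(304.5,244.5),(198,264)),('bl1',(288.3,254.6),(184.5,251.1)),('bl2',(270.1,261.6),(172.9,235)),('v_r',(287.3,230.2),(220.7,247.3)),('v_m',(268.7,234.6),(206.6,231.6)),('v_f',(253.1,242.4),(189,214.5)),('head',(218.8,141.4),(249.1,114)),('tin',(193.2,273),(182.5,194.8))]:
    p,e=tri([ray(S,a),ray(D,b)]);print(n,p.round(4),round(e,4))
big=lambda c,x,y,w,h,k:cv2.resize(c['image'][y:y+h,x:x+w,::-1],None,fx=k,fy=k,interpolation=cv2.INTER_CUBIC)
a=big(S,175,110,100,140,4);b=big(D,205,75,100,140,4)
cv2.imwrite('pics/heads.png',np.hstack([a,b]))
E
```

```text
red [0.5012 0.2494 0.0382] 0.0001
bl1 [0.4916 0.3031 0.0321] 0.0013
bl2 [0.4853 0.3579 0.0356] 0.0018
v_r [0.5593 0.2599 0.0513] 0.0009
v_m [0.553  0.3165 0.0561] 0.005
v_f [0.5337 0.374  0.0653] 0.0025
head [0.6906 0.381  0.2728] 0.0033
tin [0.5652 0.5125 0.0089] 0.0051
```

View pics/heads.png

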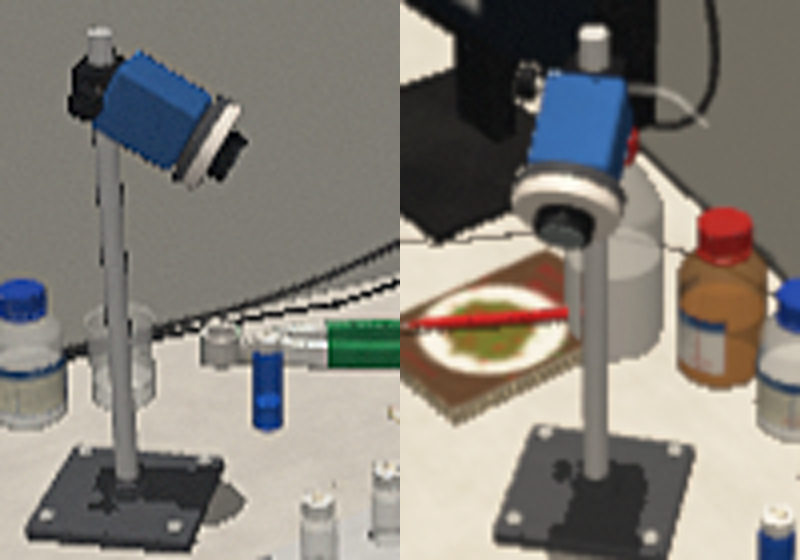

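The enlarged view shows the stand: base corners, post top and lens face are clear in both crops. I'll fit its pose with the known geometry.

Run:
```python
from cell import bot
from h import *
S=bot.camera('scene');D=bot.camera('side')
sc=lambda x,y:np.array((175+x/4-.375,110+y/4-.375)); sd=lambda x,y:np.array((205+(x-400)/4-.375,75+y/4-.375))
Z=.327
p,e=tri([ray(S,sc(235,155)),ray(D,sd(563,232))]);print('lens',p,e)
p,e=tri([ray(S,sc(98,30)),ray(D,sd(594,30))]);print('ptop',p,e)
cS=[sc(25,533),sc(75,447),sc(225,460),sc(190,545)]
cD=[sd(493,545),sd(540,425),sd(695,445),sd(668,552)]
for c,l in((S,cS),(D,cD)):
    for q in l: print(onz(ray(c,q),.012).round(4))
# stand fit
def res(v,full=False):
    x,y,a=v;R=np.array([[np.cos(a),-np.sin(a)],[np.sin(a),np.cos(a)]])
    W=lambda b:np.r_[R@np.array(b[:2])+[x,y],b[2]]
    r=[]
    r+=list(proj(S,W((0,0,.25)))-sc(235,155))+list(proj(D,W((0,0,.25)))-sd(563,232))
    r+=list(proj(S,W((.08,0,Z)))-sc(98,30))+list(proj(D,W((.08,0,Z)))-sd(594,30))
    for c,l in((S,cS),(D,cD[1:3])):
        P=[proj(c,W((.08+i,j,.012))) for i in(-.055,.055) for j in(-.055,.055)]
        for q in l:
            r+=list(min((p-q for p in P),key=np.linalg.norm))
    return np.array(r)
best=min((least_squares(res,[.61,.34,a],loss='soft_l1') for a in np.arange(-3.1,3.1,.3)),key=lambda o:o.cost)
print(best.x,best.cost,np.abs(res(best.x)).round(1))
```

```text
lens [0.66782402 0.35205425 0.25388377] 1.2078423196572848e-05
ptop [0.718688   0.41441597 0.32738265] 0.00034984607704476744
[0.7027 0.493  0.012 ]
[0.7902 0.4224 0.012 ]
[0.7194 0.3396 0.012 ]
[0.6355 0.4081 0.012 ]
[0.6371 0.3945 0.012 ]
[0.7141 0.4856 0.012 ]
[0.7941 0.4199 0.012 ]
[0.7288 0.3393 0.012 ]
[0.66715458 0.35201878 0.88113065] 6.351241778475648 [0.2 1.6 0.3 1.7 0.3 0.  0.1 0.5 0.4 1.6 0.3 0.9 0.1 1.2 0.2 1.1 2.1 0.8
 0.2 0.4]
```

Run:
```python
from cell import bot
from h import *
S=bot.camera('scene')
for q in [(403,228),(447,203),(313,185)]: print(q,onz(ray(S,q),0).round(3))
s=bot.sense();T=s['tcp_rot'];d=np.array([.50,.20,.24])-s['eef_pos']
print('tool',(T.T@d).round(4), 'x yaw',np.degrees(np.arctan2(T[1,0],T[0,0])))
w=bot.camera('wrist');print(w['hand_eye'].round(3).tolist(),w['fx'])
```

```text
(403, 228) [ 0.471 -0.079  0.   ]
(447, 203) [ 0.505 -0.326  0.   ]
(313, 185) [ 0.835 -0.043  0.   ]
tool [ 0.5379 -0.5979 -0.0041] x yaw 24.68551890010852
[[-0.001, -0.955, -0.295, 0.084], [1.0, -0.001, -0.001, 0.0], [0.0, -0.295, 0.955, -0.149], [0.0, 0.0, 0.0, 1.0]] 330.743958400017
```

Call:
{"op": "play_rows", "data": {
  "motion": [
    [0.44, -0.69, 0, 0, 0, 0, 0.5],
    [0.44, -0.69, 0, 0, 0, 0, 0.5],
    [0.44, -0.69, 0, 0, 0, 0, 0.5],
    [0.44, -0.69, 0, 0, 0, 0, 0.5],
    [0.44, -0.69, 0, 0, 0, 0, 0.5],
    [0.44, -0.69, 0, 0, 0, 0, 0.5],
    [0.44, -0.69, 0, 0, 0, 0, 0.5],
    [0.44, -0.69, 0, 0, 0, 0, 0.5]
  ]
}}

```text
t: 1.87
eef_pos: [0.2966, -0.307, 0.236]
tcp_rot: [[0.909, 0.417, 0.0], [0.417, -0.909, -0.0], [0.0, 0.0, -1.0]]
ft_force: [1.0, 0.5, -0.5]
gripper_width: 0.0458
grip_force: 0.0
```

Call:
{"op": "play_rows", "data": {
  "motion": [
    [0.44, -0.68, 0, 0, 0, 0, 0.5],
    [0.44, -0.68, 0, 0, 0, 0, 0.5],
    [0.44, -0.68, 0, 0, 0, 0, 0.5],
    [0.44, -0.68, 0, 0, 0, 0, 0.5],
    [0.44, -0.68, 0, 0, 0, 0, 0.5],
    [0.44, -0.68, 0, 0, 0, 0, 0.5],
    [0.44, -0.68, 0, 0, 0, 0, 0.5],
    [0.44, -0.68, 0, 0, 0, 0, 0.5]
  ]
}}

```text
t: 2.53
eef_pos: [0.3337, -0.0505, 0.2362]
tcp_rot: [[0.909, 0.417, 0.001], [0.417, -0.909, -0.0], [0.001, 0.001, -1.0]]
ft_force: [1.6, -1.2, 0.3]
gripper_width: 0.0455
grip_force: 0.0
```

Call:
{"op": "play_rows", "data": {
  "motion": [
    [0.43, -0.63, -0.1, 0, 0, 0, 0.5],
    [0.43, -0.63, -0.1, 0, 0, 0, 0.5],
    [0.43, -0.63, -0.1, 0, 0, 0, 0.5],
    [0.43, -0.63, -0.1, 0, 0, 0, 0.5],
    [0.43, -0.63, -0.1, 0, 0, 0, 0.5],
    [0, 0, 0, 0, 0, -0.86, 0.5],
    [0, 0, 0, 0, 0, -0.86, 0.5],
    [0, 0, 0, 0, 0, -0.86, 0.5],
    [0, 0, 0, 0, 0, -0.86, 0.5],
    [0, 0, 0, 0, 0, -0.86, 0.5]
  ]
}}

```text
t: 3.37
eef_pos: [0.3593, 0.0986, 0.256]
tcp_rot: [[0.633, 0.775, 0.0], [0.775, -0.633, 0.0], [0.0, 0.0, -1.0]]
ft_force: [0.6, -0.3, -0.3]
gripper_width: 0.0456
grip_force: 0.0
```

Call:
{"op": "play_rows", "data": {
  "motion": [
    [0.86, 0.14, 0, 0, 0, 0, 0.5],
    [0.86, 0.14, 0, 0, 0, 0, 0.5],
    [0.86, 0.14, 0, 0, 0, 0, 0.5],
    [0.86, 0.14, 0, 0, 0, 0, 0.5],
    [0.86, 0.14, 0, 0, 0, 0, 0.5],
    [0, 0, 0, 0, 0, 0, 0.5]
  ]
}}

```text
t: 3.87
eef_pos: [0.4945, 0.2167, 0.2557]
tcp_rot: [[0.635, 0.772, 0.003], [0.772, -0.635, 0.002], [0.003, 0.001, -1.0]]
ft_force: [-1.7, -0.7, 0.0]
gripper_width: 0.0456
grip_force: 0.0
```

Run:
```python
from cell import bot
from h import *
s=bot.sense();w=bot.camera('wrist')
M=np.eye(4);M[:3,:3]=s['tcp_rot'];M[:3,3]=s['eef_pos'];T=M@w['hand_eye']
print(s['t'],s['eef_pos'],w['cx'],w['cy'])
for k in ['disc_red','vial_1']:
    for d in bot.silhouettes(w,k):
        ys,xs=np.nonzero(d['region']);print(k,round(d['confidence'],2),np.round(d['uv'],1),xs.min(),xs.max(),ys.min(),ys.max(),onz(ray(w,d['uv'],T),.04).round(4))
np.save('T1.npy',T);cv2.imwrite('pics/w1.png',w['image'][:,:,::-1])
```

```text
3.8667 [0.49452796 0.21670873 0.25574959] 261.095374169434 188.74842431112697
disc_red 0.66 [245.8 139.1] 237 256 127 146 [0.5001 0.2497 0.04  ]
vial_1 0.89 [199.6  20.6] 180 211 0 35 [0.541  0.3694 0.04  ]
vial_1 0.72 [368.1 172. ] 353 388 157 190 [0.5832 0.1328 0.04  ]
vial_1 0.69 [281.2  97. ] 270 293 88 111 [0.5581 0.26   0.04  ]
vial_1 0.62 [238.4  59.7] 227 252 45 72 [0.5471 0.317  0.04  ]
```

View pics/w1.png

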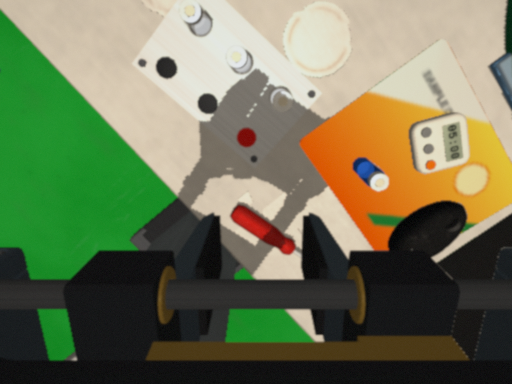

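The wrist view shows the red disc at (247,137), the black discs at (207,103) and (166,67), and the marked vial at about (282,98), seen almost from above.

Run:
```python
from cell import bot
from h import *
w=bot.camera('wrist');T=np.load('T1.npy')
P=[]
for k in [(246.5,137.5),(207,103),(166.5,67)]: P.append(onz(ray(w,k,T),.04)); print(P[-1].round(4))
u=(P[2]-P[0]);u/=np.linalg.norm(u);x=np.array([u[1],-u[0],0])
print('yaw',np.degrees(np.arctan2(x[1],x[0])))
h=np.mean([p-P[0]-u*(p-P[0]).dot(u) for p in P],0)+P[0]+.056*x;h+=u*(np.mean([(p-P[0]).dot(u) for p in P])-.055)
print('hole',h)
for z in(.04,.065,.086): print(proj(w,[h[0],h[1],z],T), onz(ray(w,(282,98),T),z).round(4))
a=w['image'][60:140,230:330,::-1];cv2.imwrite('pics/w1c.png',cv2.resize(a,None,fx=6,fy=6,interpolation=cv2.INTER_CUBIC))
R=bot.sense();Tr=R['tcp_rot'];print('toolmove',Tr.T@(np.array([h[0],h[1],.14])-R['eef_pos']))
```

```text
[0.5018 0.2506 0.04  ]
[0.493  0.3056 0.04  ]
[0.485  0.3591 0.04  ]
yaw 8.832161894804278
hole [0.55705483 0.25933298 0.04      ]
[280.80046057  98.108791  ] [0.5581 0.2586 0.04  ]
[282.25306433  98.87591614] [0.5574 0.2601 0.065 ]
[283.64742013  99.61228034] [0.5568 0.2614 0.086 ]
toolmove [0.078782   0.02247859 0.11570459]
```

View pics/w1c.png

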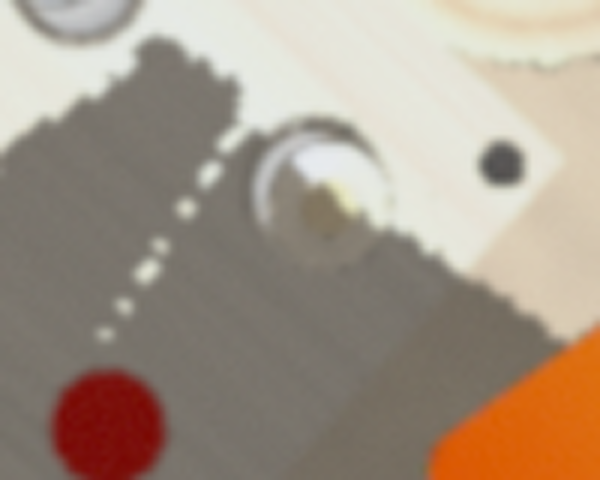

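The crop, taken slightly later, shows the cap centre at about (284,93) and the red disc at about (248,131). The arm was still settling, so I'll measure again now.

Run:
```python
from cell import bot
from h import *
s=bot.sense();w=bot.camera('wrist')
M=np.eye(4);M[:3,:3]=s['tcp_rot'];M[:3,3]=s['eef_pos'];T=M@w['hand_eye'];np.save('T2.npy',T)
print(s['t'],s['eef_pos'],s['joint_vel'].round(3) if hasattr(s['joint_vel'],'round') else s['joint_vel'])
im=cv2.cvtColor(w['image'],cv2.COLOR_RGB2HSV)
m=((im[:,:,0]<8)|(im[:,:,0]>172))&(im[:,:,1]>180);n,l,st,ce=cv2.connectedComponentsWithStats(m.astype(np.uint8))
for i in range(1,n):
    if st[i,4]>100: print('red',st[i],ce[i],onz(ray(w,ce[i],T),.04).round(4))
m=(w['image'].max(2)<50)[:140];n,l,st,ce=cv2.connectedComponentsWithStats(m.astype(np.uint8))
for i in range(1,n):
    if st[i,4]>25: print('blk',st[i],ce[i].round(1),onz(ray(w,ce[i],T),.04).round(4))
for d in bot.silhouettes(w,'vial_1'):
    ys,xs=np.nonzero(d['region']);print(round(d['confidence'],2),np.round(d['uv'],1),xs.min(),xs.max(),ys.min(),ys.max())
```

```text
4.0667 [0.48967445 0.21289861 0.25577209] [-0.009 -0.013  0.009  0.002  0.001  0.   ]
red [239 122  18  18 250] [247.612 130.54 ] [0.5021 0.2514 0.04  ]
red [ 233  200   63   48 1090] [263.0706422  223.41926606] [0.4453 0.1557 0.04  ]
blk [510   0   2  46  78] [510.6  24.9] [0.7727 0.1639 0.04  ]
blk [158  51  18  19 265] [166.8  60. ] [0.4846 0.3595 0.04  ]
blk [201  91   5  12  28] [202.6  96.2] [0.4886 0.3095 0.04  ]
0.86 [372.2 166.9] 354 391 151 183
0.75 [198.1  14.9] 180 212 0 27
0.71 [241.3  51.6] 228 254 37 65
0.66 [283.5  91.4] 273 295 81 104
```

Call:
{"op": "play_rows", "data": {
  "motion": [
    [0, 0, 0.42, 0, 0, -0.94, 0.5],
    [0, 0, 0.42, 0, 0, -0.94, 0.5],
    [0, 0, 0.42, 0, 0, -0.94, 0.5],
    [0, 0, 0.42, 0, 0, -0.94, 0.5],
    [0, 0, 0.42, 0, 0, -0.94, 0.5],
    [0, 0, 0.42, 0, 0, -0.94, 0.5],
    [0, 0, 0.42, 0, 0, -0.94, 0.5],
    [0.4, 0.56, 0, 0, 0, 0, 0.5],
    [0.4, 0.56, 0, 0, 0, 0, 0.5],
    [0.4, 0.56, 0, 0, 0, 0, 0.5]
  ]
}}

```text
t: 5.0
eef_pos: [0.5579, 0.2611, 0.1386]
tcp_rot: [[0.002, 1.0, -0.0], [1.0, -0.002, -0.0], [-0.0, -0.0, -1.0]]
ft_force: [1.6, -0.8, 0.8]
gripper_width: 0.0456
grip_force: 0.0
```

Call:
{"op": "play_rows", "data": {
  "motion": [
    [0, 0, 0, 0, 0, 0, 0.5],
    [0, 0, 0, 0, 0, 0, 0.5]
  ]
}}

```text
t: 5.17
eef_pos: [0.5581, 0.2613, 0.1384]
tcp_rot: [[0.001, 1.0, 0.001], [1.0, -0.001, 0.0], [0.0, 0.001, -1.0]]
ft_force: [-0.1, 0.2, -1.0]
gripper_width: 0.0458
grip_force: 0.0
```

Run:
```python
from cell import bot
from h import *
s=bot.sense();w=bot.camera('wrist')
M=np.eye(4);M[:3,:3]=s['tcp_rot'];M[:3,3]=s['eef_pos'];T=M@w['hand_eye'];np.save('T3.npy',T)
print(s['t'],s['eef_pos'],s['tcp_rot'].round(3),s['joint_pos'])
for d in bot.silhouettes(w,'vial_1'):
    ys,xs=np.nonzero(d['region']);print(round(d['confidence'],2),np.round(d['uv'],1),xs.min(),xs.max(),ys.min(),ys.max())
for z in(.04,.086): print(proj(w,[.557,.2605,z],T))
np.save('w3.npy',w['image']);cv2.imwrite('pics/w3.png',w['image'][:,:,::-1])
```

```text
5.1667 [0.55805645 0.26127849 0.13842587] [[ 0.001  1.     0.001]
 [ 1.    -0.001  0.   ]
 [ 0.     0.001 -1.   ]] [ 3.41023840e-01  5.85023050e-01  1.47622575e+00 -3.77406266e-05
  1.07977655e+00  3.41716814e-01]
0.92 [245.5 133.2] 230 263 113 149
0.91 [236.9  47.6] 215 251 22 68
0.84 [500.3 162.8] 485 511 151 182
0.69 [290.5 325.9] 278 303 309 341
0.58 [259.5 207.2] 243 274 183 235
[259.9323515  198.64513375]
[259.70425015 221.28187533]
```

View pics/w3.png

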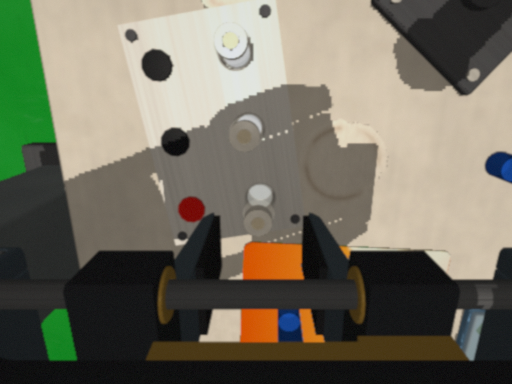

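The cap sits at (258,220), within about 1 px of the prediction (260,221), so the position and the 86 mm height both hold.

Call:
{"op": "play_rows", "data": {
  "motion": [
    [-0.02, -0.03, 0.44, 0, 0, 0, 0.5],
    [0, 0, 0.44, 0, 0, 0, 0.5],
    [0, 0, 0.44, 0, 0, 0, 0.5],
    [0, 0, 0.44, 0, 0, 0, 0.5],
    [0, 0, 0, 0, 0, 0, 0.5],
    [0, 0, 0, 0, 0, 0, 0.3],
    [0, 0, 0, 0, 0, 0, 0.0],
    [0, 0, 0, 0, 0, 0, 0.0],
    [0, 0, 0, 0, 0, 0, 0.0],
    [0, 0, 0, 0, 0, 0, 0.0]
  ],
  "force": 20
}}

```text
t: 6.1
eef_pos: [0.5569, 0.2606, 0.069]
tcp_rot: [[0.001, 1.0, 0.001], [1.0, -0.001, 0.001], [0.001, 0.001, -1.0]]
ft_force: [-1.0, -0.1, 8.0]
gripper_width: 0.0216
grip_force: 20.0
```

Call:
{"op": "play_rows", "data": {
  "motion": [
    [0, 0, -0.15, 0, 0, 0, 0],
    [0, 0, -0.25, 0, 0, 0, 0],
    [0, 0, -0.3, 0, 0, 0, 0],
    [0, 0, -0.3, 0, 0, 0, 0],
    [0, 0, -0.4, 0, 0, 0, 0],
    [0, 0, -0.5, 0, 0, 0, 0],
    [0, 0, -0.5, 0, 0, 0, 0],
    [0, 0, -0.4, 0, 0, 0, 0],
    [0, 0, 0, 0, 0, 0, 0]
  ]
}}

```text
t: 6.85
eef_pos: [0.5578, 0.261, 0.1845]
tcp_rot: [[0.001, 1.0, 0.005], [1.0, -0.001, 0.002], [0.002, 0.005, -1.0]]
ft_force: [1.4, 0.0, 0.1]
gripper_width: 0.0218
grip_force: 20.0
```

Run:
```python
from cell import bot
from h import *
from scipy.spatial.transform import Rotation as Ro
s=bot.sense();R=s['tcp_rot'];p=s['eef_pos'];print(s['t'],p,s['gripper_width'],s['grip_force'])
a=.881;L=np.array([.667,.352,.25])
yc=np.array([-np.sin(a),np.cos(a),0]);h=np.array([np.cos(a),np.sin(a),0])
zc=np.array([0,0,np.cos(np.pi/6)])-.5*h
sight=-np.cos(np.pi/6)*h-np.array([0,0,.5]);V=L+.12*sight
# z tool -> -zc : rotate about yc by -30deg
rot=Ro.from_rotvec(-np.pi/6*yc).as_matrix();assert np.allclose(rot@[0,0,1],zc,atol=1e-6)
Rt=rot@R
off=.0210 # TCP above vial mid along axis (.069-.048)
Pt=V+off*zc
print('V',V,'TCP target',Pt,'rotvec tool units/deg6',np.degrees(R.T@(-np.pi/6*yc))/6)
print('trans in present tool frame units',R.T@(Pt-p)/.04)
S=bot.camera('scene');D=bot.camera('side')
cv2.imwrite('pics/lift.png',np.hstack([cv2.resize(S['image'][90:290,170:340,::-1],None,fx=2.3,fy=2.3),cv2.resize(D['image'][60:260,150:320,::-1],None,fx=2.3,fy=2.3)]))
```

```text
6.85 [0.5577886  0.2610323  0.18445519] 0.021803846794821797 19.990279845151235
V [0.60086544 0.27183629 0.19      ] TCP target [0.59418345 0.26373685 0.20818653] rotvec tool units/deg6 [-3.17978174  3.85859905  0.01419197]
trans in present tool frame units [ 0.06921137  0.91290924 -0.5884125 ]
```

View pics/lift.png

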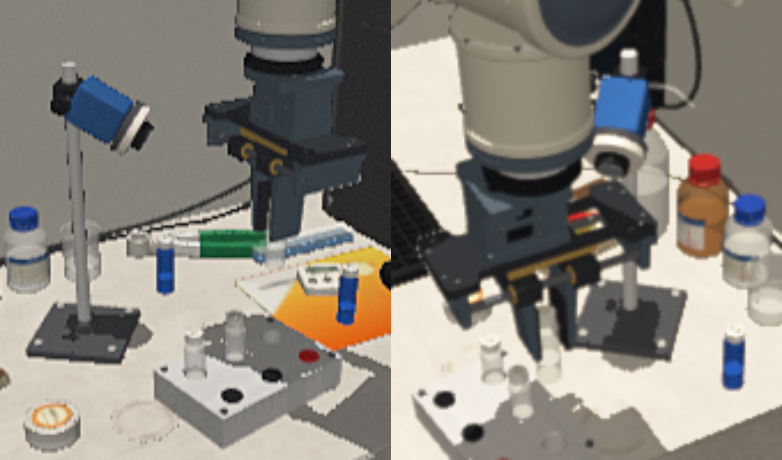

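The vial is held clear of the block, and the other two still stand in their holes. Next is the tilt, then the shift to the view point.

Call:
{"op": "play_rows", "data": {
  "motion": [
    [0, 0, 0, -0.64, 0.77, 0, 0],
    [0, 0, 0, -0.64, 0.77, 0, 0],
    [0, 0, 0, -0.64, 0.77, 0, 0],
    [0, 0, 0, -0.64, 0.77, 0, 0],
    [0, 0, 0, -0.64, 0.77, 0, 0],
    [0, 0, 0, 0, 0, 0, 0],
    [0, 0, 0, 0, 0, 0, 0]
  ]
}}

```text
t: 7.53
eef_pos: [0.5549, 0.2611, 0.1787]
tcp_rot: [[-0.058, 0.953, 0.298], [0.928, -0.059, 0.368], [0.368, 0.298, -0.881]]
ft_force: [0.3, 0.4, 0.0]
gripper_width: 0.0214
grip_force: 20.0
```

Run:
```python
from cell import bot
from h import *
s=bot.sense();R=s['tcp_rot'];p=s['eef_pos'];print(s['t'],p,R.round(3).tolist())
P=np.array([.5942,.2637,.2082]);print(R.T@(P-p)/.04, (-R[:,2])@[-.318,-.386,.866])
```

```text
7.5333 [0.5548735  0.26107234 0.17874733] [[-0.058, 0.953, 0.298], [0.928, -0.059, 0.368], [0.368, 0.298, -0.881]]
[ 0.27475766  1.15220962 -0.33167364] 0.99955318261445
```

Call:
{"op": "play_rows", "data": {
  "motion": [
    [0.07, 0.29, -0.08, -0.08, 0.09, 0, 0],
    [0.07, 0.29, -0.08, -0.08, 0.09, 0, 0],
    [0.07, 0.29, -0.08, -0.08, 0.09, 0, 0],
    [0.07, 0.29, -0.08, 0, 0, 0, 0],
    [0, 0, 0, 0, 0, 0, 0],
    [0, 0, 0, 0, 0, 0, 0],
    [0, 0, 0, 0, 0, 0, 0],
    [0, 0, 0, 0, 0, 0, 0]
  ]
}}

```text
t: 8.2
eef_pos: [0.5945, 0.2646, 0.2093]
tcp_rot: [[-0.07, 0.944, 0.322], [0.917, -0.066, 0.394], [0.393, 0.323, -0.861]]
ft_force: [-1.1, 0.6, -0.1]
gripper_width: 0.0215
grip_force: 20.0
```

Run:
```python
from cell import bot
from h import *
s=bot.sense();R=s['tcp_rot'];p=s['eef_pos'];print(s['t'],p,R.round(3).tolist(),s['gripper_width'],s['grip_force'])
P=np.array([.5942,.2637,.2082]);print(R.T@(P-p)/.04, np.degrees(np.arccos((-R[:,2])@[-.318,-.386,.866])))
S=bot.camera('scene');D=bot.camera('side')
for c in (S,D):
    for k in (.016,-.038): q=np.array([.6009,.2718,.19])+k*np.array([-.318,-.386,.866]);print('expected',proj(c,q))
    for d in bot.silhouettes(c,'vial_1'): print(round(d['confidence'],2),d['uv'])
cv2.imwrite('pics/end.png',np.hstack([cv2.resize(S['image'][110:260,190:320,::-1],None,fx=3,fy=3),cv2.resize(D['image'][80:230,190:320,::-1],None,fx=3,fy=3)]))
```

```text
8.2 [0.59453711 0.26464026 0.20925951] [[-0.07, 0.944, 0.322], [0.917, -0.066, 0.394], [0.393, 0.323, -0.861]] 0.021521452573794935 19.99012821848737
[-0.0313793  -0.01494357  0.01082664] 0.31648474045942054
expected [279.21621934 170.41818857]
expected [267.94752369 187.16651815]
0.77 [254.8, 244.2]
0.71 [272.5, 180.0]
0.62 [320.9, 218.4]
0.52 [268.9, 233.2]
0.5 [240.4, 209.3]
0.25 [217.0, 138.8]
expected [232.79866899 185.24861542]
expected [236.69099945 194.52320732]
0.69 [299.6, 215.0]
0.65 [191.8, 216.3]
0.61 [206.4, 230.4]
0.52 [236.2, 189.2]
```

View pics/end.png

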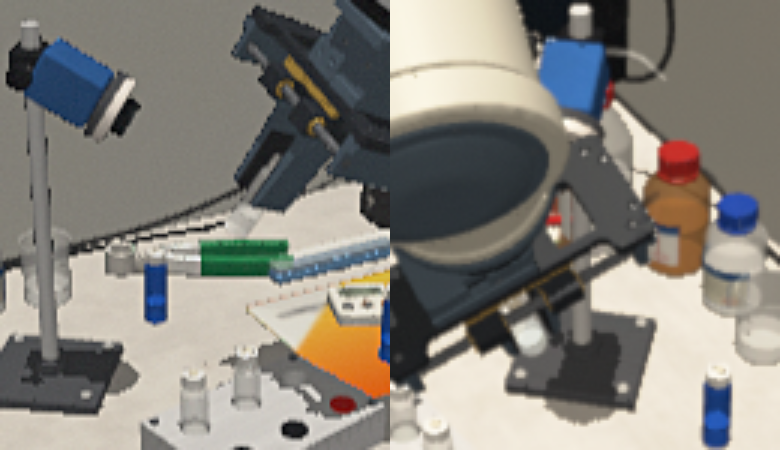

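The vial is at the view point: its foot shows near scene (268,187), as predicted. The tilt is 0.3° off, the position about 1.5 mm off, and the other two vials are upright.

```bash
python3 -c "
from cell import bot
print(bot.finish_job())"
```

```text
the job is handed in; nothing more can be done
None
```

I took the red-disc vial out of the block and handed the job in with the gripper holding it at the camera's view point. By the arm's readout it was about 1.5 mm and 0.3° off the target I worked out from the images. I have no verdict back from the judge.

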